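Reverse the stripped castor parts for reassembly

ROBOT

A 6-joint arm with a two-finger parallel gripper is mounted at the origin on the work surface. World frame = base frame: x ahead of the robot, y to its left, z up, the work surface at z = 0. Lengths are in m, angles in degrees, forces in N, time in s.
With the tool pointing down it reaches from about 0.35 to 0.875 m from the base axis. Payload 4.2 kg.
Tool frame: the origin (TCP) lies midway between the tips of the shut fingers; the grasp point (between the pads) lies 19 mm behind it; z points along the fingers, y is the line along which they close (so a half turn about z gives the same grasp; the last joint's range is limited). The gripper opens to 87 mm and grips with 3 to 60 N. Pads are 19 mm wide; open, the fingers measure 117 mm over their backs; the gripper's body (75 mm by 190 mm) begins 51 mm behind the grasp point.
Start: joints at [82.999, 22.042, 0.453, 0, -68.411, -14.817], TCP at [0.232, 0.58, 0.223] pointing down, gripper open.
Joint ranges: [-179.83, 179.83], [-69.29, 118.12], [-61.27, 80.66], [-181.25, 117.63], [-171.15, -9.14], [-177.46, 177.46]. Speed limits (degrees/s): [159.86, 159.86, 180, 180, 180, 180].

INTERFACE

Orientations are given as a 3x3 rotation matrix whose columns are the frame's x, y, z axes.
In Python, from station import r, cams gives the robot as it stands.
- The arm moves only by the tool play_rows, never from a script. Its argument "commands" is text: rows parted by semicolons, each of 6 numbers parted by spaces: the shift along the world's x, y, z normalised to -1 to 1, where 1 is 30 mm, then the turn, a rotation vector about the world's x, y, z normalised to -1 to 1, where 1 is 0.15 rad. A call has 1 to 20 rows; each row shifts and turns the commanded pose from where the row before left it; what a row does not reach is not made up. A row lasts 1/10 s, in which the tool goes at most 50 mm and 8.59 degrees, less where a joint would pass 70% of its speed; a pose out of reach is approached as far as the arm can. A call with a number of a shift or a turn outside -1 to 1 is refused whole. A call with a gripper value outside its range is refused whole. "grip" is the finger opening in mm, from 0 to 87, set as the call begins (left out, the last holds). The fingers move at their own pace and stop on an object; the grip force is fixed at half the most. Time passes only in rows, so rows that do not move let the fingers close. It gives the time, the measured TCP pose, the force, the opening and the grip force at its end, in the units of the state.
- r.sense(): the state, without advancing time (a new reading comes with each control period).
- cams.capture(name): name is "side" or "top"; returns (picture, depth): 384x512x3 uint8, blue, green, red; 384x512 float32, m along the optical axis (not along the pixel's ray), 0 where there is no reading.
- cams.camera_info(name): a dict with "mtx" (3x3 intrinsics, pixels), "k1" (the pictures are not rectified: a ray, as slopes to the right and down, at radius r is drawn at 1 + k1 r^2 times it, then the intrinsics apply), "R" (3x3) and "t" (3): a world point X has camera coordinates R X + t. Camera axes: x right, y down, z forward; pixel columns grow to the right and rows downward; lengths in m; the calibration is good to about 2 mm. A picture is of the moment at which its call begins. camera_info takes no time and is no camera call.
- r.finish_job(): hands the job in; it is judged then, once.
The state is a dict: "time_s": time; "joints": joint angles; "joint_velocities": joint speeds; "effort": joint torques, N m; "tcp_pos": TCP position; "ee_rot": TCP orientation; "wrist_force": force on the tool from outside, world axes, zero at the start; "moment": the same for the moment, N m; "gripper_width": opening from 0.0 (shut) to 1.0 (fully open); "gripper_force": force on a finger pad.
Only numpy, scipy, OpenCV 4.12 (cv2) and the standard library are available. Lean on these libraries where they do the work, as an engineer would, in place of code of your own. Each camera call takes 0.05 s, during which the arm holds its last target. There are 200 camera calls.

TASK

The four castor parts stand in the plywood rack in the order in which they came off, counted from its handle end. Move them to the aluminium rack in the reverse order, one per pocket, so that the part nearest the handle of the plywood rack ends up farthest from the handle of the aluminium rack, and so on along the row. Each must stand upright on its pocket's floor, the same way up as before, and be let go.

Things in the scene. Friction and masses are not known exactly. Their poses are not given: they have to be found in the camera images.
- strip_rack: Plywood rack, a part in each pocket at the start. 70 x 268 mm, dark U-shaped pull handle at its +y end. Four pockets, 62 mm square inside, in a row along its y: centres at x = 0, y = +99 (next to the handle), +33, -33, -99 mm. Walls 4 mm thick, tops at 14 mm; pocket floors 4 mm above the bench. Fixed; left or right side, yaw within 0.35 rad. Origin: centre of underside, z up.
- build_rack: Aluminium rack, empty at the start. 70 x 268 mm, dark U-shaped pull handle at its +y end. Four pockets, 62 mm square inside, in a row along its y: centres at x = 0, y = +99 (next to the handle), +33, -33, -99 mm. Walls 4 mm thick, tops at 14 mm; pocket floors 4 mm above the bench. Fixed; left or right side, yaw within 0.35 rad. Origin: centre of underside, z up.
- wheel_mid (a point): Castor wheel: short black rubber-tyred cylinder, 44 mm diameter, 34 mm high, with a grey hub on its top; lies flat, axis upright; about 80 g. Point: its centre, half-way up, z up. Starts in any plywood pocket, within 5 mm of its middle.
- sleeve_mid (a point): Spacer sleeve: plain bright steel tube, 30 mm outer diameter, 22 mm bore, 50 mm high, standing on end; about 100 g. Point: its centre, half-way up, z up. Starts in any plywood pocket, within 5 mm of its middle.
- bush_mid (a point): Flanged bush: brass, standing on its flange (44 mm diameter, 7 mm thick at the bottom); the barrel above is 26 mm in diameter; 42 mm high in all; about 110 g. Point: its centre, half-way up, z up. Starts in any plywood pocket, within 5 mm of its middle.
- nut_mid (a point): Long hex nut: dark steel, 30 mm across flats (35 mm across corners), 40 mm high, standing on end; one pair of flats faces along its own x axis, which starts within 0.2 rad of the rack's x axis; about 120 g. Point: its centre, half-way up, z up. Starts in any plywood pocket, within 5 mm of its middle.
- rest_wheel: Square cork rest, 58 by 58 by 4 mm, fixed on the floor of the plywood pocket in which the wheel stands at the start. It stays there and so marks where the wheel came from. The four rests look alike. Origin: centre of underside.
- rest_sleeve: Square cork rest, 58 by 58 by 4 mm, fixed on the floor of the plywood pocket in which the sleeve stands at the start. It stays there and so marks where the sleeve came from. The four rests look alike. Origin: centre of underside.
- rest_bush: Square cork rest, 58 by 58 by 4 mm, fixed on the floor of the plywood pocket in which the bush stands at the start. It stays there and so marks where the bush came from. The four rests look alike. Origin: centre of underside.
- rest_nut: Square cork rest, 58 by 58 by 4 mm, fixed on the floor of the plywood pocket in which the nut stands at the start. It stays there and so marks where the nut came from. The four rests look alike. Origin: centre of underside.
Mind the look-alikes: they are no part of the job. What is shaped like the rest_wheel but turquoise is not meant. Leave any blue look-alike of the part that bears sleeve_mid alone.

How it is judged (in metres and radians):
At the end, for the whole second after the job is handed in: Each part stands upright (0.15 rad) and still on the floor (height within 5 mm) of its own aluminium pocket, within 18 mm of the pocket centre along each rack axis, in mirrored order: nearest the handle to farthest, second to third, third to second, farthest to nearest (((y of rest_wheel in the frame of strip_rack between 0.079 and 0.119 m and y of wheel_mid in the frame of build_rack between -0.117 and -0.081 m) or (y of rest_wheel in the frame of strip_rack between 0.013 and 0.053 m and y of wheel_mid in the frame of build_rack between -0.051 and -0.015 m) or (y of rest_wheel in the frame of strip_rack between -0.053 and -0.013 m and y of wheel_mid in the frame of build_rack between 0.015 and 0.051 m) or (y of rest_wheel in the frame of strip_rack between -0.119 and -0.079 m and y of wheel_mid in the frame of build_rack between 0.081 and 0.117 m)) and x of wheel_mid in the frame of build_rack between -0.018 and 0.018 m and z of wheel_mid in the frame of build_rack between 0.016 and 0.026 m and angle between each of wheel_mid, sleeve_mid, bush_mid, nut_mid's own z axis and vertical below 0.15 rad and linear speed of each of wheel, sleeve, bush, nut below 0.02 m/s and ((y of rest_sleeve in the frame of strip_rack between 0.079 and 0.119 m and y of sleeve_mid in the frame of build_rack between -0.117 and -0.081 m) or (y of rest_sleeve in the frame of strip_rack between 0.013 and 0.053 m and y of sleeve_mid in the frame of build_rack between -0.051 and -0.015 m) or (y of rest_sleeve in the frame of strip_rack between -0.053 and -0.013 m and y of sleeve_mid in the frame of build_rack between 0.015 and 0.051 m) or (y of rest_sleeve in the frame of strip_rack between -0.119 and -0.079 m and y of sleeve_mid in the frame of build_rack between 0.081 and 0.117 m)) and x of sleeve_mid in the frame of build_rack between -0.018 and 0.018 m and z of sleeve_mid in the frame of build_rack between 0.024 and 0.034 m and ((y of rest_bush in the frame of strip_rack between 0.079 and 0.119 m and y of bush_mid in the frame of build_rack between -0.117 and -0.081 m) or (y of rest_bush in the frame of strip_rack between 0.013 and 0.053 m and y of bush_mid in the frame of build_rack between -0.051 and -0.015 m) or (y of rest_bush in the frame of strip_rack between -0.053 and -0.013 m and y of bush_mid in the frame of build_rack between 0.015 and 0.051 m) or (y of rest_bush in the frame of strip_rack between -0.119 and -0.079 m and y of bush_mid in the frame of build_rack between 0.081 and 0.117 m)) and x of bush_mid in the frame of build_rack between -0.018 and 0.018 m and z of bush_mid in the frame of build_rack between 0.02 and 0.03 m and ((y of rest_nut in the frame of strip_rack between 0.079 and 0.119 m and y of nut_mid in the frame of build_rack between -0.117 and -0.081 m) or (y of rest_nut in the frame of strip_rack between 0.013 and 0.053 m and y of nut_mid in the frame of build_rack between -0.051 and -0.015 m) or (y of rest_nut in the frame of strip_rack between -0.053 and -0.013 m and y of nut_mid in the frame of build_rack between 0.015 and 0.051 m) or (y of rest_nut in the frame of strip_rack between -0.119 and -0.079 m and y of nut_mid in the frame of build_rack between 0.081 and 0.117 m)) and x of nut_mid in the frame of build_rack between -0.018 and 0.018 m and z of nut_mid in the frame of build_rack between 0.019 and 0.029 m); the robot touches nothing.
It also fails if it takes over 112 s, if anything falls off the work surface, if the arm or the gripper's body presses on something with over 40 N, if the wrist force passes 120 N, or if a joint passes its speed limit or range.

## Working session

There is one attempt and no reset: what is moved stays moved. The work goes in short steps, Python scripts to look and compute and a tool call to move; the robot and the scene stay as the last step left them, time stands still between calls to the robot, and variables do not carry over. Pictures are saved under pics/ and viewed, at most 14 in all, crops included, and the job is handed in when it is done.

Besides the shell and the picture viewer there is one more tool, called after ">>>" by a JSON object that holds its "op" and its "data", one argument or row to a line. play_rows: Moves the arm, as the interface text tells. Scaled input: -1 to 1 covers 30 mm each way for a shift and 0.15 rad each way for a turn. Its arguments: {"type":"object","properties":{"commands":{"type":"string"},"grip":{"type":"number"}},"required":["commands"]}

```bash
ls; mkdir -p pics
python3 - <<'E'
from station import r,cams
import cv2,numpy as np
for n in("top","side"):
    p,d=cams.capture(n);cv2.imwrite(f"pics/{n}0.png",p);np.save(f"pics/{n}0.npy",d)
    i=cams.camera_info(n);print(n,i)
s=r.sense();print(s["time_s"],s["tcp_pos"],s["ee_rot"])
E
```

```text
pics
top {'mtx': array([[428.95773406,   0.        , 255.81568161],
       [  0.        , 428.95773406, 191.01527845],
       [  0.        ,   0.        ,   1.        ]]), 'k1': 0.031268184021333204, 'R': array([[ 0.00594133, -0.9997874 ,  0.01974498],
       [-0.99261985, -0.00828808, -0.12098405],
       [ 0.12112197, -0.01888046, -0.99245806]]), 't': array([0.03234898, 0.51640118, 1.02302115])}
side {'mtx': array([[436.29497717,   0.        , 255.70447971],
       [  0.        , 436.29497717, 189.01437058],
       [  0.        ,   0.        ,   1.        ]]), 'k1': -0.0879852984736131, 'R': array([[ 0.97250769, -0.23282738,  0.0044941 ],
       [-0.15943008, -0.67974966, -0.71590673],
       [ 0.16973755,  0.69550831, -0.69818146]]), 't': array([-0.50585798,  0.15320432,  1.22765323])}
0.1 [0.23208177 0.57973108 0.22158074] [[ 9.28303900e-01 -3.71821825e-01 -6.32444213e-04]
 [-3.71822350e-01 -9.28302089e-01 -1.83605752e-03]
 [ 9.55869721e-05  1.93957625e-03 -9.99998114e-01]]
```

View pics/top0.png

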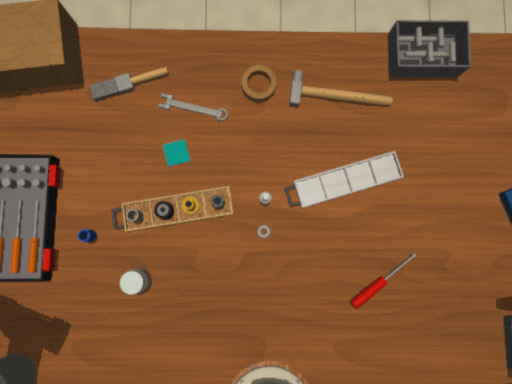

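View pics/side0.png

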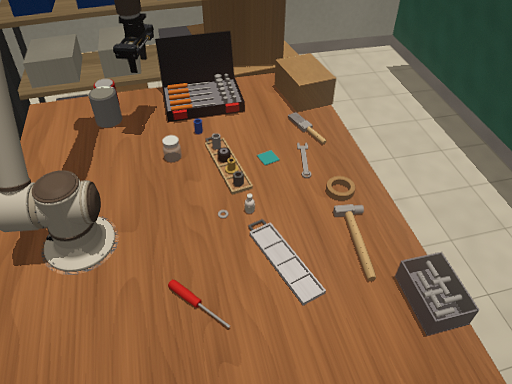

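The top view shows the plywood rack at (123–232, 190–230) with its handle on the left at (117,217). The aluminium rack runs from its handle at (290,195) to (402,165). A blue sleeve look-alike stands at (87,237) and a turquoise square lies at (176,152); I'll leave both alone. Next I'll enlarge and measure.

```bash
cat > h.py <<'E'
import cv2,numpy as np
from station import r,cams
I={n:cams.camera_info(n) for n in("top","side")}
def ray(n,uv):
    i=I[n];K=i["mtx"];xy=((np.atleast_2d(uv)-K[:2,2])/[K[0,0],K[1,1]])
    s=xy.copy()
    for _ in range(10): s=xy/(1+i["k1"]*(s**2).sum(1,keepdims=True))
    return -i["R"].T@i["t"], np.c_[s,np.ones(len(s))]@i["R"]
def plane(n,uv,z):
    o,d=ray(n,uv);return o+d*((z-o[2])/d[:,2])[:,None]
def proj(n,X):
    i=I[n];c=np.atleast_2d(X)@i["R"].T+i["t"];s=c[:,:2]/c[:,2:]
    s=s*(1+i["k1"]*(s**2).sum(1,keepdims=True));return s*i["mtx"][0,0]+i["mtx"][:2,2]
E
python3 - <<'E'
from h import *
p=cv2.imread("pics/top0.png");hsv=cv2.cvtColor(p,cv2.COLOR_BGR2HSV)
print([hsv[y,x].tolist() for x,y in((148,211),(125,207),(178,207),(205,205),(310,190),(360,172),(330,120),(250,200),(233,200))])
s=cv2.imread("pics/side0.png")
a=cv2.resize(p[180:240,105:240],None,fx=5.5,fy=5.5,interpolation=cv2.INTER_CUBIC)[:,:742]
b=cv2.resize(s[125:200,190:265],None,fx=4,fy=4,interpolation=cv2.INTER_CUBIC)
o=np.zeros((600,800,3),np.uint8)
c=cv2.resize(p[145:215,280:410],None,fx=3.8,fy=3.8,interpolation=cv2.INTER_CUBIC)
a=a[:330];o[:330,:a.shape[1]]=a;b=b[:270];o[330:330+b.shape[0],:b.shape[1]]=b[:270]
c=c[:266,:490];o[332:332+c.shape[0],305:305+c.shape[1]]=c
cv2.imwrite("pics/crop0.png",o)
# aluminium rack
m=((hsv[...,1]<40)&(hsv[...,2]>110)).astype(np.uint8);m[:145]=0;m[215:]=0;m[:,:283]=0;m[:,410:]=0
n,l,st,_=cv2.connectedComponentsWithStats(m);print(st[1:][st[1:,4]>30])
ys,xs=np.where(l==1+np.argmax(st[1:,4]))
P=plane("top",np.c_[xs,ys],0.014)[:,:2].astype(np.float32);print("alu",cv2.minAreaRect(P))
m=((hsv[...,0]>10)&(hsv[...,0]<25)&(hsv[...,2]>150)).astype(np.uint8);m[:180]=0;m[240:]=0;m[:,:105]=0;m[:,240:]=0
m=cv2.morphologyEx(m,cv2.MORPH_OPEN,np.ones((2,2)))
ys,xs=np.where(m);P=plane("top",np.c_[xs,ys],0.014)[:,:2].astype(np.float32);print("ply",len(xs),cv2.minAreaRect(P))
E
```

```text
[[14, 145, 157], [15, 143, 132], [18, 120, 161], [18, 122, 178], [18, 23, 203], [16, 24, 204], [13, 166, 141], [13, 173, 146], [12, 168, 146]]
[[ 294  152  109   55 2844]]
alu ((0.5505554676055908, -0.19628702104091644), (0.06861861050128937, 0.2686082422733307), 17.05324935913086)
ply 1948 ((0.471046507358551, 0.23614387214183807), (0.0745583027601242, 0.330098032951355), 10.228389739990234)
```

View pics/crop0.png

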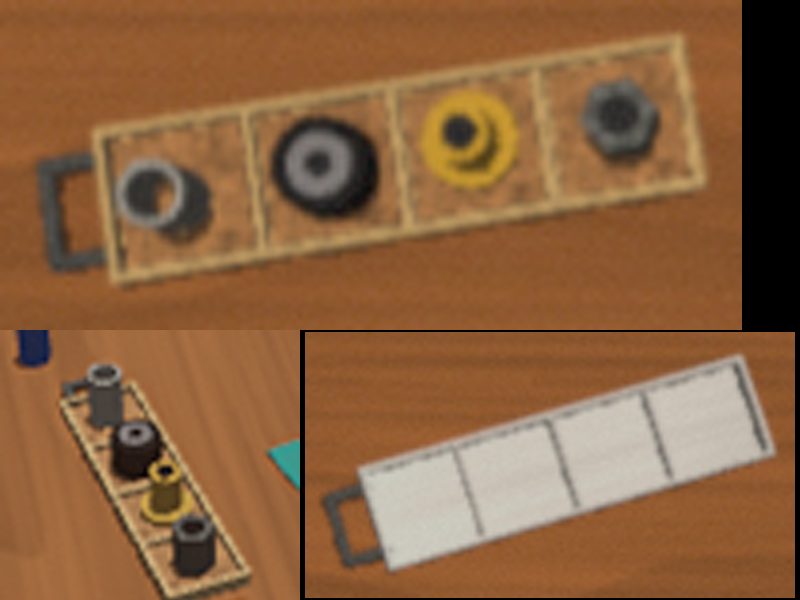

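Order from the plywood handle in crop0: sleeve (150,193), wheel (318,163), bush (460,132), nut (620,117). That makes the aluminium order from its handle nut, bush, wheel, sleeve. The bright grey tube in the pocket is the sleeve I want; the blue one outside the rack is the decoy. Next I'll measure positions.

```bash
cat > m.py <<'E'
from h import *
f=lambda q,s=5.5,o=(105,180):(np.array(q,float)+.5)/s-.5+np.array(o)
c=plane("top",f([(97,130),(685,35),(705,185),(113,285)]),.014)
print("corners",c.round(4).tolist());print([np.linalg.norm(c[i]-c[i-1]).round(4) for i in range(4)])
e=c[0]-c[1]+c[3]-c[2];a=np.arctan2(-e[0],e[1]);ctr=c.mean(0);print("ply",ctr,np.degrees(a))
R=np.array([[np.cos(a),-np.sin(a)],[np.sin(a),np.cos(a)]])
for n,q,z in(("sleeve",(150,193),.058),("wheel",(318,163),.042),("bush",(460,132),.050),("nut",(620,117),.048)):
    X=plane("top",f(q),z)[0];print(n,X.round(4),"rack",(R.T@(X-ctr)[:2]).round(4))
b=np.radians(17.05);B=np.array([[np.cos(b),-np.sin(b)],[np.sin(b),np.cos(b)]])
for n,y in(("nut",.099),("bush",.033),("wheel",-.033),("sleeve",-.099)):print("to",n,(B@[0,y]+[.5506,-.1963]).round(4))
E
python3 - <<'E'
exec(open("m.py").read())
p=cv2.imread("pics/top0.png");s=cv2.imread("pics/side0.png");d=np.load("pics/top0.npy")
for uv in((265,198),(133,282),(87,235),(134,215),(218,200),(164,210),(148,210),(350,178),(330,120)):
    o,D=ray("top",[uv]);print(uv,(o+D[0]*d[uv[1],uv[0]]).round(3))
# rack-frame view of nut at top height; each 0.25mm/px; up=+rack x, right=-rack y
out=[]
for n,im in(("top",p),("side",s)):
    g=np.mgrid[0:300,0:300];xy=(R@np.array([(150-g[0].ravel())*.00025,-.099+(150-g[1].ravel())*.00025])).T+ctr[:2]
    q=proj(n,np.c_[xy,np.full(len(xy),.048)]).reshape(300,300,2).astype(np.float32)
    out.append(cv2.remap(im,q[...,0],q[...,1],cv2.INTER_CUBIC))
cv2.imwrite("pics/nut.png",np.hstack(out))
q=proj("side",np.array([[*ctr[:2]+R@[0,y],z] for y,z in((.099,.058),(.033,.042),(-.033,.05),(-.099,.048))]));print(q.round(1))
E
```

```text
corners [[0.4851, 0.365, 0.014], [0.5304, 0.1024, 0.014], [0.4623, 0.0925, 0.014], [0.416, 0.3549, 0.014]]
[np.float64(0.0699), np.float64(0.2664), np.float64(0.0688), np.float64(0.2664)]
ply [0.47346688 0.2287088  0.014     ] 9.892919842281367
sleeve [0.4542 0.3286 0.058 ] rack [-0.0018  0.1017]
wheel [0.4688 0.2607 0.042 ] rack [0.0009 0.0323]
bush [0.4822 0.1981 0.05  ] rack [ 0.0033 -0.0316]
nut [0.4894 0.1288 0.048 ] rack [-0.0014 -0.1011]
to nut [ 0.5216 -0.1017]
to bush [ 0.5409 -0.1648]
to wheel [ 0.5603 -0.2278]
to sleeve [ 0.5796 -0.2909]
(265, 198) [0.496 0.015 0.064]
(133, 282) [0.3   0.315 0.075]
(87, 235) [ 0.407  0.452 -0.   ]
(134, 215) [0.457 0.337 0.007]
(218, 200) [0.492 0.128 0.044]
(164, 210) [0.467 0.256 0.045]
(148, 210) [0.469 0.303 0.007]
(350, 178) [ 0.555 -0.204  0.001]
(330, 120) [ 0.707 -0.155 -0.   ]
[[215.5 135.6]
 [222.4 150.5]
 [229.3 160.5]
 [236.8 173.5]]
```

View pics/nut.png

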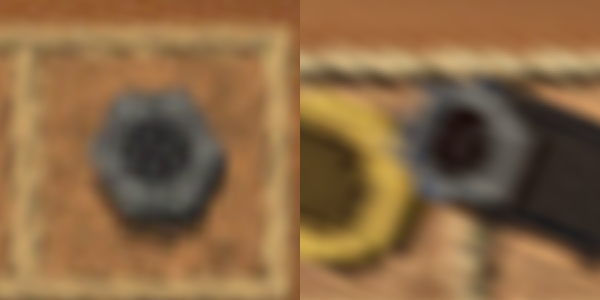

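The nut's flats face the rack's x, so closing along rack x suits every part and keeps the fingers clear of neighbours. I'll take the sleeve first.

>>> {"op": "play_rows", "data": {
  "commands": "0.74 -0.838 0 0 0 -0.678;0.74 -0.838 0 0 0 -0.678;0.74 -0.838 0 0 0 -0.678;0.74 -0.838 0 0 0 -0.678;0.74 -0.838 0 0 0 -0.678;0.74 -0.838 0 0 0 -0.678;0.74 -0.838 0 0 0 -0.678;0.74 -0.838 0 0 0 -0.678;0.74 -0.838 0 0 0 -0.678;0.74 -0.838 0 0 0 -0.678;0 0 -1 0 0 0;0 0 -1 0 0 0;0 0 -1 0 0 0;0 0 0 0 0 0;0 0 0 0 0 0",
  "grip": 64
}}

```text
time_s: 1.6
tcp_pos: [0.4545, 0.3288, 0.1327]
ee_rot: [[0.173, -0.985, -0.0], [-0.985, -0.173, -0.001], [0.001, 0.0, -1.0]]
wrist_force: [0.3, -0.2, -0.7]
gripper_width: 0.738
gripper_force: 0.0
```

>>> {"op": "play_rows", "data": {
  "commands": "0 0 -0.9 0 0 0;0 0 -0.9 0 0 0;0 0 -0.8 0 0 0;0 0 -0.6 0 0 0;0 0 -0.35 0 0 0;0 0 -0.12 0 0 0;0 0 0 0 0 0;0 0 0 0 0 0"
}}

```text
time_s: 2.4
tcp_pos: [0.455, 0.3296, 0.0237]
ee_rot: [[0.173, -0.985, 0.002], [-0.985, -0.172, 0.002], [-0.002, -0.002, -1.0]]
wrist_force: [-0.2, 0.2, 0.5]
gripper_width: 0.736
gripper_force: 0.0
```

>>> {"op": "play_rows", "data": {
  "commands": "0 0 0 0 0 0;0 0 0 0 0 0;0 0 0 0 0 0;0 0 0 0 0 0;0 0 0 0 0 0;0 0 0 0 0 0;0 0 0 0 0 0;0 0 0 0 0 0;0 0 0 0 0 0;0 0 0 0 0 0;0 0 0 0 0 0;0 0 0 0 0 0",
  "grip": 10
}}

```text
time_s: 3.6
tcp_pos: [0.4543, 0.3288, 0.0225]
ee_rot: [[0.172, -0.985, 0.0], [-0.985, -0.172, 0.0], [-0.0, -0.0, -1.0]]
wrist_force: [-0.2, -0.7, 0.8]
gripper_width: 0.335
gripper_force: 30.0
```

>>> {"op": "play_rows", "data": {
  "commands": "0 0 0.6 0 0 0;0 0 1 0 0 0;0 0 1 0 0 0;0 0 1 0 0 0;0 0 0.4 0 0 0;0.19 -0.5 0 0 0 0.038;0.19 -0.94 0 0 0 0.038;0.19 -0.94 0 0 0 0.038;0.19 -0.94 0 0 0 0.038;0.19 -0.94 0 0 0 0.038;0.19 -0.94 0 0 0 0.038;0.19 -0.94 0 0 0 0.038;0.19 -0.94 0 0 0 0.038;0.19 -0.94 0 0 0 0.038;0.19 -0.94 0 0 0 0.038;0.19 -0.94 0 0 0 0.038;0.19 -0.94 0 0 0 0.038;0.19 -0.94 0 0 0 0.038;0.19 -0.94 0 0 0 0.038;0.19 -0.94 0 0 0 0.038"
}}

```text
time_s: 5.6
tcp_pos: [0.539, -0.0821, 0.1411]
ee_rot: [[0.256, -0.967, -0.002], [-0.967, -0.256, 0.0], [-0.001, 0.002, -1.0]]
wrist_force: [1.4, 0.3, -1.5]
gripper_width: 0.333
gripper_force: 30.0
```

>>> {"op": "play_rows", "data": {
  "commands": "0.19 -0.94 0 0 0 0.038;0.19 -0.94 0 0 0 0.038;0.19 -0.94 0 0 0 0.038;0.19 -0.94 0 0 0 0.038;0.19 -0.94 0 0 0 0.038;0.19 -0.94 0 0 0 0.038;0.19 -0.42 0 0 0 0.038;0 0 0 0 0 0;0 0 0 0 0 0;0 0 0 0 0 0"
}}

```text
time_s: 6.6
tcp_pos: [0.5793, -0.2617, 0.1421]
ee_rot: [[0.295, -0.956, -0.001], [-0.956, -0.295, 0.001], [-0.001, 0.001, -1.0]]
wrist_force: [0.1, -0.5, -0.4]
gripper_width: 0.333
gripper_force: 30.0
```

>>> {"op": "play_rows", "data": {
  "commands": "0 -0.57 0 0 0 0;0 -0.4 0 0 0 0;0 0 -0.9 0 0 0;0 0 -1 0 0 0;0 0 -0.9 0 0 0;0 0 -0.7 0 0 0;0 0 -0.35 0 0 0;0 0 -0.15 0 0 0;0 0 -0.08 0 0 0;0 0 0 0 0 0;0 0 0 0 0 0;0 0 0 0 0 0"
}}

```text
time_s: 7.8
tcp_pos: [0.5802, -0.292, 0.0211]
ee_rot: [[0.294, -0.956, 0.002], [-0.956, -0.294, -0.001], [0.001, -0.002, -1.0]]
wrist_force: [0.6, -0.5, -1.2]
gripper_width: 0.336
gripper_force: 30.0
```

>>> {"op": "play_rows", "data": {
  "commands": "0 0 -0.03 0 0 0;0 0 0 0 0 0;0 0 0 0 0 0;0 0 0 0 0 0"
}}

```text
time_s: 8.2
tcp_pos: [0.5797, -0.2919, 0.0192]
ee_rot: [[0.294, -0.956, 0.0], [-0.956, -0.294, -0.0], [0.0, 0.0, -1.0]]
wrist_force: [0.1, -0.3, -1.0]
gripper_width: 0.339
gripper_force: 30.0
```

>>> {"op": "play_rows", "data": {
  "commands": "0 0 0 0 0 0;0 0 0 0 0 0;0 0 0 0 0 0;0 0 0 0 0 0;0 0 0 0 0 0;0 0 0 0 0 0;0 0 0 0 0 0;0 0 0 0 0 0;0 0 0 0 0 0;0 0 0 0 0 0",
  "grip": 60
}}

```text
time_s: 9.2
tcp_pos: [0.5797, -0.2919, 0.0192]
ee_rot: [[0.294, -0.956, 0.0], [-0.956, -0.294, -0.0], [0.0, -0.0, -1.0]]
wrist_force: [-0.4, 0.0, -0.4]
gripper_width: 0.688
gripper_force: 0.0
```

>>> {"op": "play_rows", "data": {
  "commands": "0 0 0.5 0 0 0;0 0 0.9 0 0 0;0 0 1 0 0 0;0 0 1 0 0 0;0 0 0.7 0 0 0",
  "grip": 70
}}

```text
time_s: 9.7
tcp_pos: [0.5806, -0.2923, 0.1461]
ee_rot: [[0.294, -0.956, 0.004], [-0.956, -0.294, -0.002], [0.003, -0.003, -1.0]]
wrist_force: [0.2, -0.3, 0.7]
gripper_width: 0.804
gripper_force: 0.0
```

>>> {"op": "play_rows", "data": {
  "commands": "-0.185 0.921 0 0 0 -0.0415;-0.185 0.921 0 0 0 -0.0415;-0.185 0.921 0 0 0 -0.0415;-0.185 0.921 0 0 0 -0.0415;-0.185 0.921 0 0 0 -0.0415;-0.185 0.921 0 0 0 -0.0415;-0.185 0.921 0 0 0 -0.0415;-0.185 0.921 0 0 0 -0.0415;-0.185 0.921 0 0 0 -0.0415;-0.185 0.921 0 0 0 -0.0415;-0.185 0.921 0 0 0 -0.0415;-0.185 0.921 0 0 0 -0.0415;-0.185 0.921 0 0 0 -0.0415;-0.185 0.921 0 0 0 -0.0415;-0.185 0.921 0 0 0 -0.0415;-0.185 0.921 0 0 0 -0.0415;-0.185 0.921 0 0 0 -0.0415;-0.185 0.921 0 0 0 -0.0415;-0.185 0.921 0 0 0 -0.0415;-0.185 0.921 0 0 0 -0.0415"
}}

```text
time_s: 11.7
tcp_pos: [0.4685, 0.2621, 0.1436]
ee_rot: [[0.173, -0.985, 0.001], [-0.985, -0.173, 0.001], [-0.001, -0.002, -1.0]]
wrist_force: [0.5, 0.2, -0.2]
gripper_width: 0.803
gripper_force: 0.0
```

>>> {"op": "play_rows", "data": {
  "commands": "0 0 0 0 0 0;0 0 0 0 0 0;0 0 0 0 0 0"
}}

```text
time_s: 12.0
tcp_pos: [0.4687, 0.2601, 0.1427]
ee_rot: [[0.172, -0.985, 0.0], [-0.985, -0.172, 0.0], [-0.0, -0.0, -1.0]]
wrist_force: [-0.3, 0.4, 0.3]
gripper_width: 0.802
gripper_force: 0.0
```

Run:
```python
from h import *
p,_=cams.capture("top");s,_=cams.capture("side")
o=np.zeros((600,800,3),np.uint8)
o[:400,:]=cv2.resize(p[140:250,100:420],(800,400),interpolation=cv2.INTER_CUBIC)[:400]
o[400:,:]=0;t=cv2.resize(s[125:300,190:340],(230,200)[::1],interpolation=cv2.INTER_CUBIC);o[400:,:230]=t
o[400:,240:640]=cv2.resize(s[225:305,240:330],(400,200),interpolation=cv2.INTER_CUBIC)
cv2.imwrite("pics/c1.png",o)
```

```text
(no output)
```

View pics/c1.png

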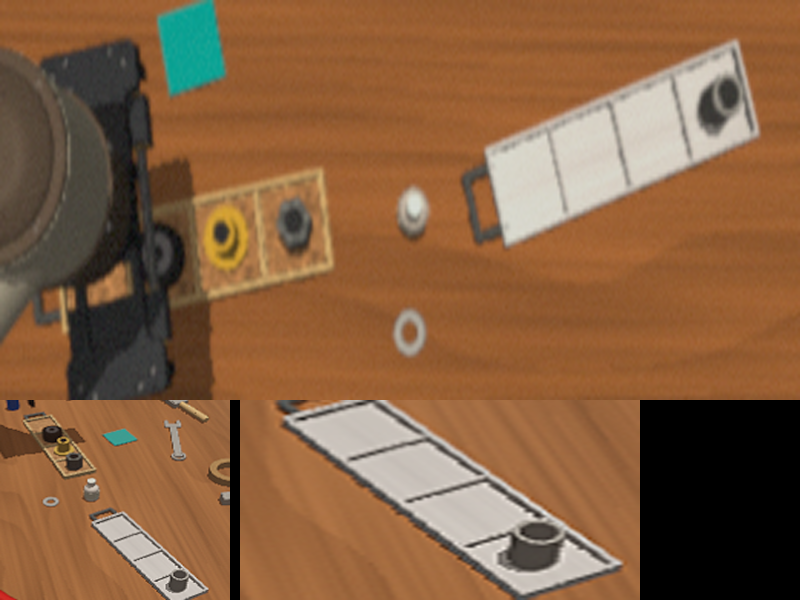

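c1 shows the sleeve upright in the farthest aluminium pocket at (718,100), and the gripper above the wheel at about (165,255). Next is the wheel.

>>> {"op": "play_rows", "data": {
  "commands": "0 0 -0.9 0 0 0;0 0 -1 0 0 0;0 0 -0.9 0 0 0;0 0 -0.7 0 0 0;0 0 -0.35 0 0 0;0 0 -0.19 0 0 0;0 0 0 0 0 0;0 0 0 0 0 0;0 0 0 0 0 0"
}}

```text
time_s: 13.0
tcp_pos: [0.4693, 0.2613, 0.022]
ee_rot: [[0.173, -0.985, 0.002], [-0.985, -0.173, 0.002], [-0.001, -0.002, -1.0]]
wrist_force: [-0.3, 0.1, 0.0]
gripper_width: 0.8
gripper_force: 0.0
```

>>> {"op": "play_rows", "data": {
  "commands": "0 0 0 0 0 0;0 0 0 0 0 0;0 0 0 0 0 0;0 0 0 0 0 0;0 0 0 0 0 0;0 0 0 0 0 0;0 0 0 0 0 0;0 0 0 0 0 0;0 0 0 0 0 0;0 0 0 0 0 0",
  "grip": 20
}}

```text
time_s: 14.0
tcp_pos: [0.4687, 0.2608, 0.021]
ee_rot: [[0.173, -0.985, 0.0], [-0.985, -0.173, -0.0], [0.0, -0.0, -1.0]]
wrist_force: [-0.9, -0.2, 2.2]
gripper_width: 0.5
gripper_force: 30.0
```

>>> {"op": "play_rows", "data": {
  "commands": "0 0 0.6 0 0 0;0 0 1 0 0 0;0 0 1 0 0 0;0 0 1 0 0 0;0 0 0.4 0 0 0;0 0 0 0 0 0"
}}

```text
time_s: 14.6
tcp_pos: [0.4693, 0.2613, 0.1422]
ee_rot: [[0.173, -0.985, 0.002], [-0.985, -0.173, 0.003], [-0.002, -0.003, -1.0]]
wrist_force: [-0.1, 0.2, -1.4]
gripper_width: 0.496
gripper_force: 30.0
```

>>> {"op": "play_rows", "data": {
  "commands": "0.17 -0.905 0 0 0 0.046;0.17 -0.905 0 0 0 0.046;0.17 -0.905 0 0 0 0.046;0.17 -0.905 0 0 0 0.046;0.17 -0.905 0 0 0 0.046;0.17 -0.905 0 0 0 0.046;0.17 -0.905 0 0 0 0.046;0.17 -0.905 0 0 0 0.046;0.17 -0.905 0 0 0 0.046;0.17 -0.905 0 0 0 0.046;0.17 -0.905 0 0 0 0.046;0.17 -0.905 0 0 0 0.046;0.17 -0.905 0 0 0 0.046;0.17 -0.905 0 0 0 0.046;0.17 -0.905 0 0 0 0.046;0.17 -0.905 0 0 0 0.046;0.17 -0.905 0 0 0 0.046;0.17 -0.905 0 0 0 0.046;0 0 0 0 0 0;0 0 0 0 0 0"
}}

```text
time_s: 16.6
tcp_pos: [0.5591, -0.228, 0.1384]
ee_rot: [[0.292, -0.956, -0.004], [-0.956, -0.292, 0.001], [-0.003, 0.004, -1.0]]
wrist_force: [-0.1, -0.8, -1.0]
gripper_width: 0.491
gripper_force: 30.0
```

>>> {"op": "play_rows", "data": {
  "commands": "0 0 -0.9 0 0 0;0 0 -1 0 0 0;0 0 -0.9 0 0 0;0 0 -0.7 0 0 0;0 0 -0.35 0 0 0;0 0 -0.1 0 0 0;0 0 0 0 0 0;0 0 0 0 0 0;0 0 0 0 0 0;0 0 0 0 0 0"
}}

```text
time_s: 17.6
tcp_pos: [0.561, -0.2281, 0.0234]
ee_rot: [[0.294, -0.956, 0.002], [-0.956, -0.294, -0.0], [0.001, -0.002, -1.0]]
wrist_force: [0.9, 0.4, -0.6]
gripper_width: 0.497
gripper_force: 30.0
```

>>> {"op": "play_rows", "data": {
  "commands": "0 0 -0.1 0 0 0;0 0 -0.05 0 0 0;0 0 0 0 0 0;0 0 0 0 0 0;0 0 0 0 0 0"
}}

```text
time_s: 18.1
tcp_pos: [0.5605, -0.228, 0.0179]
ee_rot: [[0.294, -0.956, -0.0], [-0.956, -0.294, -0.0], [-0.0, 0.0, -1.0]]
wrist_force: [-0.8, 0.8, 0.2]
gripper_width: 0.496
gripper_force: 30.0
```

>>> {"op": "play_rows", "data": {
  "commands": "0 0 0 0 0 0;0 0 0 0 0 0;0 0 0 0 0 0;0 0 0 0 0 0;0 0 0 0 0 0;0 0 0 0 0 0;0 0 0 0 0 0;0 0 0.5 0 0 0;0 0 0.9 0 0 0;0 0 1 0 0 0;0 0 1 0 0 0;0 0 0.7 0 0 0",
  "grip": 68
}}

```text
time_s: 19.3
tcp_pos: [0.5611, -0.2282, 0.1433]
ee_rot: [[0.294, -0.956, 0.003], [-0.956, -0.294, -0.001], [0.002, -0.002, -1.0]]
wrist_force: [0.2, -0.2, -0.8]
gripper_width: 0.778
gripper_force: 0.0
```

>>> {"op": "play_rows", "data": {
  "commands": "-0.163 0.888 0 0 0 -0.052;-0.163 0.888 0 0 0 -0.052;-0.163 0.888 0 0 0 -0.052;-0.163 0.888 0 0 0 -0.052;-0.163 0.888 0 0 0 -0.052;-0.163 0.888 0 0 0 -0.052;-0.163 0.888 0 0 0 -0.052;-0.163 0.888 0 0 0 -0.052;-0.163 0.888 0 0 0 -0.052;-0.163 0.888 0 0 0 -0.052;-0.163 0.888 0 0 0 -0.052;-0.163 0.888 0 0 0 -0.052;-0.163 0.888 0 0 0 -0.052;-0.163 0.888 0 0 0 -0.052;-0.163 0.888 0 0 0 -0.052;-0.163 0.888 0 0 0 -0.052;0 0 0 0 0 0;0 0 0 0 0 0;0 0 0 0 0 0"
}}

```text
time_s: 21.2
tcp_pos: [0.4821, 0.1976, 0.1409]
ee_rot: [[0.172, -0.985, -0.0], [-0.985, -0.172, -0.0], [0.0, 0.0, -1.0]]
wrist_force: [0.1, -1.1, -0.1]
gripper_width: 0.781
gripper_force: 0.0
```

>>> {"op": "play_rows", "data": {
  "commands": "0 0 -0.9 0 0 0;0 0 -1 0 0 0;0 0 -0.9 0 0 0;0 0 -0.7 0 0 0;0 0 -0.3 0 0 0;0 0 -0.13 0 0 0;0 0 0 0 0 0;0 0 0 0 0 0;0 0 0 0 0 0"
}}

```text
time_s: 22.1
tcp_pos: [0.4829, 0.1987, 0.0241]
ee_rot: [[0.172, -0.985, 0.002], [-0.985, -0.172, 0.001], [-0.001, -0.002, -1.0]]
wrist_force: [0.1, 0.7, -0.4]
gripper_width: 0.778
gripper_force: 0.0
```

>>> {"op": "play_rows", "data": {
  "commands": "0 0 0 0 0 0;0 0 0 0 0 0;0 0 0 0 0 0;0 0 0 0 0 0;0 0 0 0 0 0;0 0 0 0 0 0;0 0 0 0 0 0;0 0 0 0 0 0;0 0 0 0 0 0;0 0 0 0 0 0;0 0 0 0 0 0;0 0 0 0 0 0",
  "grip": 10
}}

```text
time_s: 23.3
tcp_pos: [0.4822, 0.1983, 0.023]
ee_rot: [[0.172, -0.985, 0.0], [-0.985, -0.172, 0.0], [-0.0, -0.0, -1.0]]
wrist_force: [0.3, 0.1, -0.0]
gripper_width: 0.288
gripper_force: 30.0
```

>>> {"op": "play_rows", "data": {
  "commands": "0 0 0.6 0 0 0;0 0 1 0 0 0;0 0 1 0 0 0;0 0 1 0 0 0;0 0 0.4 0 0 0;0 0 0 0 0 0"
}}

```text
time_s: 23.9
tcp_pos: [0.4828, 0.1988, 0.1443]
ee_rot: [[0.172, -0.985, 0.003], [-0.985, -0.172, 0.002], [-0.002, -0.003, -1.0]]
wrist_force: [0.7, -0.0, -2.1]
gripper_width: 0.285
gripper_force: 30.0
```

>>> {"op": "play_rows", "data": {
  "commands": "0.14 -0.8645 0 0 0 0.0595;0.14 -0.8645 0 0 0 0.0595;0.14 -0.8645 0 0 0 0.0595;0.14 -0.8645 0 0 0 0.0595;0.14 -0.8645 0 0 0 0.0595;0.14 -0.8645 0 0 0 0.0595;0.14 -0.8645 0 0 0 0.0595;0.14 -0.8645 0 0 0 0.0595;0.14 -0.8645 0 0 0 0.0595;0.14 -0.8645 0 0 0 0.0595;0.14 -0.8645 0 0 0 0.0595;0.14 -0.8645 0 0 0 0.0595;0.14 -0.8645 0 0 0 0.0595;0.14 -0.8645 0 0 0 0.0595;0 0 0 0 0 0;0 0 0 0 0 0;0 0 0 0 0 0"
}}

```text
time_s: 25.6
tcp_pos: [0.5402, -0.1642, 0.1417]
ee_rot: [[0.294, -0.956, -0.003], [-0.956, -0.294, 0.0], [-0.001, 0.002, -1.0]]
wrist_force: [0.6, -0.3, -1.4]
gripper_width: 0.293
gripper_force: 30.0
```

>>> {"op": "play_rows", "data": {
  "commands": "0 0 -0.9 0 0 0;0 0 -1 0 0 0;0 0 -0.9 0 0 0;0 0 -0.7 0 0 0;0 0 -0.35 0 0 0;0 0 -0.1 0 0 0;0 0 0 0 0 0;0 0 0 0 0 0;0 0 0 0 0 0;0 0 0 0 0 0"
}}

```text
time_s: 26.6
tcp_pos: [0.5415, -0.1649, 0.0254]
ee_rot: [[0.294, -0.956, 0.002], [-0.956, -0.294, -0.0], [0.001, -0.002, -1.0]]
wrist_force: [0.2, -0.2, -1.3]
gripper_width: 0.29
gripper_force: 30.0
```

>>> {"op": "play_rows", "data": {
  "commands": "0 0 -0.1 0 0 0;0 0 -0.05 0 0 0;0 0 0 0 0 0;0 0 0 0 0 0;0 0 0 0 0 0"
}}

```text
time_s: 27.1
tcp_pos: [0.541, -0.1649, 0.02]
ee_rot: [[0.294, -0.956, 0.0], [-0.956, -0.294, -0.0], [0.0, 0.0, -1.0]]
wrist_force: [-1.0, 0.8, -1.7]
gripper_width: 0.29
gripper_force: 30.0
```

>>> {"op": "play_rows", "data": {
  "commands": "0 0 -0.02 0 0 0;0 0 0 0 0 0;0 0 0 0 0 0;0 0 0 0 0 0;0 0 0 0 0 0;0 0 0 0 0 0;0 0 0 0 0 0;0 0 0 0 0 0;0 0 0 0 0 0;0 0 0.5 0 0 0;0 0 0.9 0 0 0;0 0 1 0 0 0;0 0 1 0 0 0;0 0 0.7 0 0 0",
  "grip": 64
}}

```text
time_s: 28.5
tcp_pos: [0.5417, -0.165, 0.1447]
ee_rot: [[0.294, -0.956, 0.003], [-0.956, -0.294, -0.0], [0.001, -0.002, -1.0]]
wrist_force: [0.0, 0.0, -0.3]
gripper_width: 0.737
gripper_force: 0.0
```

>>> {"op": "play_rows", "data": {
  "commands": "-0.143 0.816 0 0 0 -0.07;-0.143 0.816 0 0 0 -0.07;-0.143 0.816 0 0 0 -0.07;-0.143 0.816 0 0 0 -0.07;-0.143 0.816 0 0 0 -0.07;-0.143 0.816 0 0 0 -0.07;-0.143 0.816 0 0 0 -0.07;-0.143 0.816 0 0 0 -0.07;-0.143 0.816 0 0 0 -0.07;-0.143 0.816 0 0 0 -0.07;-0.143 0.816 0 0 0 -0.07;-0.143 0.816 0 0 0 -0.07;0 0 0 0 0 0;0 0 0 0 0 0;0 0 0 0 0 0"
}}

```text
time_s: 30.0
tcp_pos: [0.4894, 0.1283, 0.1424]
ee_rot: [[0.171, -0.985, -0.0], [-0.985, -0.171, -0.0], [0.0, 0.0, -1.0]]
wrist_force: [-0.1, 0.6, 0.2]
gripper_width: 0.737
gripper_force: 0.0
```

Run:
```python
from h import *
p,_=cams.capture("top");s,_=cams.capture("side")
o=np.zeros((600,800,3),np.uint8)
o[:300,:]=cv2.resize(p[145:235,170:410],(800,300),interpolation=cv2.INTER_CUBIC)
o[300:,:400]=cv2.resize(s[215:305,240:330],(400,300),interpolation=cv2.INTER_CUBIC)
o[300:,400:]=cv2.resize(s[125:200,190:290],(400,300),interpolation=cv2.INTER_CUBIC)
cv2.imwrite("pics/c2.png",o)
```

```text
(no output)
```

View pics/c2.png

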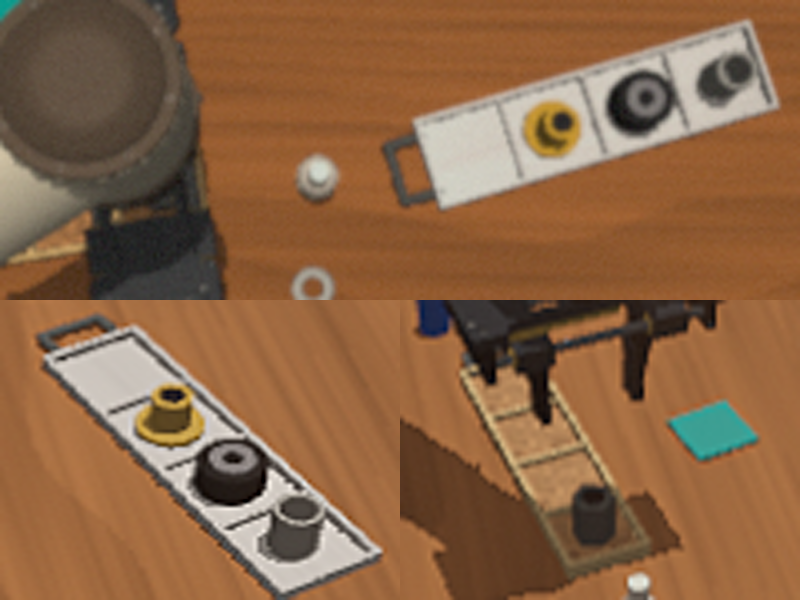

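c2 shows the bush (552,128), wheel (640,103) and sleeve (725,80) upright in their aluminium pockets. The nut is still in its plywood pocket under the open gripper. The nut is last.

>>> {"op": "play_rows", "data": {
  "commands": "0 0 -0.9 0 0 0;0 0 -1 0 0 0;0 0 -0.9 0 0 0;0 0 -0.7 0 0 0;0 0 -0.35 0 0 0;0 0 -0.13 0 0 0;0 0 0 0 0 0;0 0 0 0 0 0;0 0 0 0 0 0"
}}

```text
time_s: 31.0
tcp_pos: [0.4903, 0.1293, 0.0241]
ee_rot: [[0.171, -0.985, 0.002], [-0.985, -0.171, 0.001], [-0.001, -0.002, -1.0]]
wrist_force: [0.2, 0.2, 0.1]
gripper_width: 0.737
gripper_force: 0.0
```

>>> {"op": "play_rows", "data": {
  "commands": "0 0 0 0 0 0;0 0 0 0 0 0;0 0 0 0 0 0;0 0 0 0 0 0;0 0 0 0 0 0;0 0 0 0 0 0;0 0 0 0 0 0;0 0 0 0 0 0;0 0 0 0 0 0;0 0 0 0 0 0;0 0 0 0 0 0;0 0 0 0 0 0",
  "grip": 10
}}

```text
time_s: 32.2
tcp_pos: [0.4897, 0.129, 0.0231]
ee_rot: [[0.171, -0.985, 0.0], [-0.985, -0.171, 0.0], [-0.0, -0.0, -1.0]]
wrist_force: [0.7, -0.0, 0.1]
gripper_width: 0.342
gripper_force: 29.7
```

>>> {"op": "play_rows", "data": {
  "commands": "0 0 0.6 0 0 0;0 0 1 0 0 0;0 0 1 0 0 0;0 0 1 0 0 0;0 0 0.4 0 0 0;0 0 0 0 0 0"
}}

```text
time_s: 32.8
tcp_pos: [0.49, 0.1293, 0.1442]
ee_rot: [[0.171, -0.985, 0.002], [-0.985, -0.171, 0.002], [-0.001, -0.003, -1.0]]
wrist_force: [0.1, -0.3, -1.9]
gripper_width: 0.342
gripper_force: 29.7
```

>>> {"op": "play_rows", "data": {
  "commands": "0.107 -0.769 0 0 0 0.084;0.107 -0.769 0 0 0 0.084;0.107 -0.769 0 0 0 0.084;0.107 -0.769 0 0 0 0.084;0.107 -0.769 0 0 0 0.084;0.107 -0.769 0 0 0 0.084;0.107 -0.769 0 0 0 0.084;0.107 -0.769 0 0 0 0.084;0.107 -0.769 0 0 0 0.084;0.107 -0.769 0 0 0 0.084;0 0 0 0 0 0;0 0 0 0 0 0;0 0 0 0 0 0"
}}

```text
time_s: 34.1
tcp_pos: [0.5209, -0.1012, 0.1419]
ee_rot: [[0.294, -0.956, -0.002], [-0.956, -0.294, 0.0], [-0.001, 0.002, -1.0]]
wrist_force: [-0.4, 0.6, -0.8]
gripper_width: 0.344
gripper_force: 29.7
```

>>> {"op": "play_rows", "data": {
  "commands": "0 0 -0.9 0 0 0;0 0 -1 0 0 0;0 0 -0.9 0 0 0;0 0 -0.7 0 0 0;0 0 -0.35 0 0 0;0 0 -0.1 0 0 0;0 0 0 0 0 0;0 0 0 0 0 0;0 0 0 0 0 0;0 0 0 0 0 0"
}}

```text
time_s: 35.1
tcp_pos: [0.5222, -0.1017, 0.0254]
ee_rot: [[0.294, -0.956, 0.002], [-0.956, -0.294, 0.0], [0.0, -0.002, -1.0]]
wrist_force: [-0.3, 0.2, -0.4]
gripper_width: 0.348
gripper_force: 29.7
```

>>> {"op": "play_rows", "data": {
  "commands": "0 0 -0.1 0 0 0;0 0 -0.06 0 0 0;0 0 0 0 0 0;0 0 0 0 0 0;0 0 0 0 0 0"
}}

```text
time_s: 35.6
tcp_pos: [0.5217, -0.1018, 0.0197]
ee_rot: [[0.294, -0.956, 0.0], [-0.956, -0.294, -0.0], [0.0, -0.0, -1.0]]
wrist_force: [-0.6, 0.4, -1.0]
gripper_width: 0.344
gripper_force: 29.7
```

>>> {"op": "play_rows", "data": {
  "commands": "0 0 0 0 0 0;0 0 0 0 0 0;0 0 0 0 0 0;0 0 0 0 0 0;0 0 0 0 0 0;0 0 0 0 0 0;0 0 0 0 0 0;0 0 0 0 0 0;0 0 0 0 0 0;0 0 0.5 0 0 0;0 0 0.9 0 0 0;0 0 1 0 0 0;0 0 1 0 0 0;0 0 0.7 0 0 0",
  "grip": 64
}}

```text
time_s: 37.0
tcp_pos: [0.5223, -0.1018, 0.145]
ee_rot: [[0.294, -0.956, 0.003], [-0.956, -0.294, -0.0], [0.001, -0.003, -1.0]]
wrist_force: [0.7, 0.4, -0.3]
gripper_width: 0.736
gripper_force: 0.0
```

>>> {"op": "play_rows", "data": {
  "commands": "-0.2 0.9 0.2 0 0 0;-0.2 0.9 0.2 0 0 0;-0.2 0.9 0.2 0 0 0;-0.2 0.9 0.2 0 0 0;-0.2 0.9 0.2 0 0 0;-0.2 0.9 0.2 0 0 0;-0.2 0.9 0.2 0 0 0;-0.2 0.9 0.2 0 0 0;-0.2 0.9 0.2 0 0 0;-0.2 0.9 0.2 0 0 0;0 0 0 0 0 0;0 0 0 0 0 0;0 0 0 0 0 0;0 0 0 0 0 0"
}}

```text
time_s: 38.4
tcp_pos: [0.4616, 0.1673, 0.2024]
ee_rot: [[0.293, -0.956, -0.001], [-0.956, -0.293, -0.001], [0.0, 0.001, -1.0]]
wrist_force: [0.5, -0.2, 0.3]
gripper_width: 0.738
gripper_force: 0.0
```

Run:
```python
from h import *
p,_=cams.capture("top");s,_=cams.capture("side")
o=np.zeros((600,800,3),np.uint8)
o[:300,:]=cv2.resize(p[145:235,170:410],(800,300),interpolation=cv2.INTER_CUBIC)
o[300:,:400]=cv2.resize(s[215:305,240:330],(400,300),interpolation=cv2.INTER_CUBIC)
cv2.imwrite("pics/c3.png",o)
f=lambda q:(np.array(q,float)+.5)/(10/3)-.5+np.array([170,145])
```

```text
(no output)
```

View pics/c3.png

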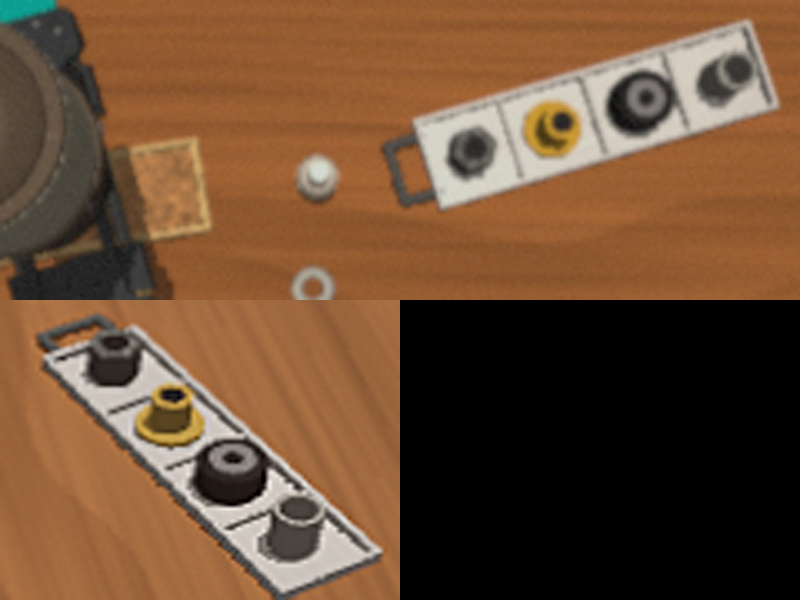

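c3 shows the nut (470,153), bush (552,128), wheel (640,103) and sleeve (725,80), all upright and centred in order from the handle. The gripper is clear, so I'm handing in.

```bash
python3 -c "
from station import r
print(r.finish_job())"
```

```text
the job is handed in; nothing more can be done
None
```

All four parts were moved to the aluminium rack and let go in mirrored order (nut, bush, wheel, sleeve from its handle); they looked upright and centred in the last pictures, and the job was handed in at about 38 s with no verdict returned.

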